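Refill the spice box, refit its lid and hold the hinge in line for the pin

ROBOT

A 6-joint arm with a two-finger parallel gripper is mounted at the origin on a cart in front of the work surface, level with it; the furniture and walls round the work are solid. World frame = base frame: x ahead of the robot, y to its left, z up, the work surface at z = 0. Lengths are in mm, angles in rad, forces in N, time in s.
With the tool pointing down it reaches from about 275 to 850 mm from the base axis. Payload 19 kg.
Tool frame: the origin (TCP) lies midway between the tips of the shut fingers; the grasp point (between the pads) lies ctrl.grip_depth behind it (ctrl.grip_depth is the distance from the TCP to the grasp point, in mm); z points along the fingers, y is the line along which they close (so a half turn about z gives the same grasp; the last joint's range is limited). The gripper opens to 85 mm and grips with 20 to 120 N. Pads are 22 mm wide; open, the fingers measure 114 mm over their backs; the gripper's body (76 mm by 85 mm) begins 54 mm behind the grasp point. The pads swing forward as they close: fully open they stand 13 mm farther back than shut.
Start: joints at [1.14, 0.15, 1.437, -0, 1.554, -0.134], TCP at [168.17, 549.827, 231.267] pointing down, gripper open.
Joint ranges: [-2.8, 2.8], [-0.68, 2.1], [0.12, 2.68], [-1.39, 4.53], [0.16, 2.79], [-2.81, 2.81]. Speed limits (rad/s): [1.89, 1.89, 2.22, 3.01, 3.01, 3.01].

INTERFACE

Orientations are given as a rotation vector (axis times angle).
In Python, from workcell import sensors, imaging, close_job, ctrl gives the robot as it stands.
- The arm moves only by the shell command python3 -m creep 'ROWS' [FORCE]. ROWS is JSON, one flat list of numbers, 5 for each row, row after row: the shift along the tool's x, y, z in cm, then the turn about the tool's z in degrees, then the opening, from 0 (shut) to 1 (fully open). In form: [tx, ty, tz, yaw, jaw, tx, ty, tz, yaw, jaw, ...]. A call has 1 to 8 rows; each row is the pose to reach, as a shift and turn from the pose commanded when the call began, along the tool's axes at that moment; what a row does not reach only later rows make up. A row lasts 1/12 s, in which the tool goes at most 41.7 mm and 7.16 degrees, less where a joint would pass 70% of its speed; a pose out of reach is approached as far as the arm can. A call with a gripper value outside its range is refused whole. The fingers move at their own pace and stop on an object; FORCE is the grip in N (left out, the last holds). Time passes only in rows, so rows that repeat a pose let the fingers close. It gives the time, the measured TCP pose, the force, the opening and the grip force at its end, in the units of the state.
- sensors.get_state(): the state, without advancing time (a new reading comes with each control period).
- imaging.snapshot(name): name is "scene" or "top" or "wrist"; returns the picture (384x512x3 uint8, red, green, blue); there is no depth.
- imaging.get_calibration(name): a dict with "mtx" (3x3 intrinsics, pixels), "dist" ([k1, k2, p1, p2, k3] as OpenCV has them; the pictures are not rectified), "camera_from_world" (4x4, takes a point from world to camera coordinates); the wrist camera has in their place "hand_eye" (4x4, takes a point from camera to tool coordinates, whose origin is the TCP and whose axes are the flange's). Camera axes: x right, y up, looking along -z (the intrinsics and any distortion apply to the point x, -y, -z); pixel columns grow to the right and rows downward; lengths in mm; the calibration is good to about 2 mm. A picture is of the moment at which its call begins: read the wrist's pose just before it. get_calibration takes no time and is no camera call.
- close_job(): hands the job in; it is judged then, once.
The state is a dict: "time_s": time; "joint_pos": joint angles; "joint_velocities": joint speeds; "joint_torque": joint torques, N m; "tcp_pos": TCP position; "orientation": TCP orientation; "ft_force": force on the tool from outside, world axes, zero at the start; "ft_torque": the same for the moment, N m; "gripper_width": finger opening in mm; "gripper_force": force on a finger pad.
Only numpy, scipy, OpenCV 4.12 (cv2) and the standard library are available. Lean on these libraries where they do the work, as an engineer would, in place of code of your own. Each camera call takes 0.05 s, during which the arm holds its last target. There are 200 camera calls.

TASK

The airtight spice box's pull-pin hinge is apart for refilling: set the last spice jar (red cap) down upright in the free half of the box, without dropping it. Then take the lid by its grip bar, fit it with its two hinge knuckles in the gaps between the box's three, and press it fully down on the springy seal, firmly but without forcing, so that the knuckle holes line up for a colleague to slide in the pin. Finish while still gripping the lid and holding it down so (let go and the seal lifts it out of line), and leave the pin and the other things on the worktop where they are.

Things in the scene. Friction and masses are not known exactly. Their poses are not given: they have to be found in the camera images.
- spice_box: wooden box fixed on the worktop, open on top. 136 (x) x 196 (y) x 128 mm high, walls 10, floor 8 mm, inside 116 x 176 x 120 mm. Origin: centre of underside; z up. Its -x side (to the robot) has the hinge leaf with knuckles 1, 3 and 5 of five. Two jars (46 mm wide, 105 high) stand in its +y half, at x = +29 and -29, y = 56 mm; the -y half is free. A dark seal strip stands 5 mm proud of the rim
- free_place (a point): middle of the free place on the box's inner floor: (0, -36, 8) mm in the box frame. The jar may stand anywhere in the free half
- box_hinge_left (a point): point on the box's hinge axis, at the box's (-76.5, +80, 128) mm: rim height, 8.5 mm outside the -x wall; the axis runs along the box's y. Knuckles: 13 mm outside diameter, 8 mm bore for the 5 mm pin, 31.2 mm long, 3 mm between neighbours once all five are interleaved, ends bevelled by 1.5 mm. Site axes as the box's
- box_hinge_right (a point): the same axis at the box's (-76.5, -80, 128) mm
- seal (a joint): how far the springy seal is pressed down: 0 when it stands 5 mm proud, 0.005 m when flush with the rim. It pushes back with 6 N at first touch (more than the lid weighs) and 11 N at full depth, where the lid plate meets the hard rim: about 7 N of push beside the lid's weight seats it
- lid: loose wooden lid, about 0.4 kg, right way up, left or right of the box, hinge to the robot. Plate 136 (x) x 196 (y) mm, from z = 13 to 25 mm. Origin: centre, at the bottom edge of the lip below the plate; the lip enters the box with 1.5 mm play all round, tapering to 5 mm play at its bottom. Fully down its origin is at the box's (0, 0, 115) mm, axes along the box's; on the free seal at 120
- lid_grip (a point): middle of the dark grip bar on the lid: (0, 0, 44) mm in the lid frame. The bar is 18 mm thick (along the lid's x), 100 mm long (along its y), from z = 25 to 57 mm: pinch it along the lid's x
- lid_hinge_left (a point): point on the hinge axis of the lid's two knuckles (2 and 4 of five, on its -x edge), at the lid's (-76.5, +80, 13) mm, level with the plate's underside; belongs on box_hinge_left
- lid_hinge_right (a point): the same axis at the lid's (-76.5, -80, 13) mm; belongs on box_hinge_right
- spice_jar: loose glass spice jar with a red cap, 0.11 kg, standing on the worktop on the other side of the box from the lid. 45 mm across, 106 mm high, cap from 85 mm up; origin: centre of its underside, z up
- hinge_pin: bystander: the box's hinge pin, steel rod 5 mm thick and 190 mm long with a bent end, lying on the worktop behind the box; a colleague will push it in later
- kitchen_timer: bystander: red and white wind-up timer, 67 mm across, 54 mm high, on the worktop behind the work
- pepper_mill: bystander: brown wooden pepper mill, 58 mm across, 170 mm high
- salt_shaker: bystander: glass salt shaker, 44 mm across, 90 mm high
- notebook: bystander: tan notebook, 148x109x13 mm, flat on the worktop at the far left
- pencil: bystander: green pencil, 123 mm long, lying on the notebook
- round_tin: bystander: round food tin, 76 mm across, 58 mm high
- flat_tin: bystander: flat oblong tin, 63x105x24 mm
- tape_roll: bystander: roll of brown tape lying flat, 98 mm across, 25 mm high
- nut_jar: bystander: jar with a brown cap, 70 mm across, 112 mm high
There are look-alikes about, which are no part of the job. Leave any turquoise look-alike of the spice_jar alone.

How it is judged (in metres and radians):
On the way, in this order (a step that is already met when the one before it is completed fails the run):
1. the spice jar stands upright on the box's floor, let go (z of spice_jar in the frame of spice_box between 0.003 and 0.014 m and x of spice_jar in the frame of spice_box between -0.052 and 0.052 m and y of spice_jar in the frame of spice_box between -0.082 and 0.015 m and angle between spice_jar's own z axis and vertical below 0.15 rad and contact force between the fingers and spice_jar below 0.05 N and linear speed of spice_jar below 0.05 m/s), for 0.2 s.
2. the lid's knuckles are in the gaps between the box's, the lip in the box (x of lid_hinge_left in the frame of box_hinge_left between -0.006 and 0.006 m and y of lid_hinge_left in the frame of box_hinge_left between -0.006 and 0.006 m and z of lid_hinge_left in the frame of box_hinge_left between -0.009 and 0.009 m and x of lid_hinge_right in the frame of box_hinge_right between -0.006 and 0.006 m and y of lid_hinge_right in the frame of box_hinge_right between -0.006 and 0.006 m and z of lid_hinge_right in the frame of box_hinge_right between -0.009 and 0.009 m), for 0.1 s.
At the end, for the whole second after the job is handed in: Jar upright (0.15 rad) on the box floor; lid knuckles between the box's, hinge axes at both ends within 2.8 mm sideways, 2.5 mm in height, 4.5 mm lengthwise; seal pressed over 2.5 mm; fingers still round the bar (over 2 N), lid at rest, under 45 N on the box (z of spice_jar in the frame of spice_box between 0.003 and 0.014 m and x of spice_jar in the frame of spice_box between -0.052 and 0.052 m and y of spice_jar in the frame of spice_box between -0.082 and 0.015 m and angle between spice_jar's own z axis and vertical below 0.15 rad and x of lid_hinge_left in the frame of box_hinge_left between -0.0028 and 0.0028 m and y of lid_hinge_left in the frame of box_hinge_left between -0.0045 and 0.0045 m and z of lid_hinge_left in the frame of box_hinge_left between -0.0025 and 0.0025 m and x of lid_hinge_right in the frame of box_hinge_right between -0.0028 and 0.0028 m and y of lid_hinge_right in the frame of box_hinge_right between -0.0045 and 0.0045 m and z of lid_hinge_right in the frame of box_hinge_right between -0.0025 and 0.0025 m and value of joint seal above 0.0025 m and contact force between the fingers and lid above 2 N and z of the grasp point in the frame of lid below 0.068 m and x of the grasp point in the frame of lid between -0.015 and 0.015 m and y of the grasp point in the frame of lid between -0.055 and 0.055 m and contact force between lid and spice_box below 45 N and linear speed of lid below 0.01 m/s); the arm keeps its last pose, push and grip.
It fails at once if the jar is dropped (linear speed of spice_jar above 0.8 m/s and contact force between the fingers and spice_jar below 0.05 N).
It fails at once if the lid is forced: over 80 N on the box (contact force between lid and spice_box above 80 N).
It fails at once if something else on the worktop is moved by more than 3 cm (distance of any of hinge_pin, kitchen_timer, pepper_mill, salt_shaker, notebook, pencil, round_tin, flat_tin, tape_roll, nut_jar from where it was at the start of the episode above 0.03 m).
It also fails if it takes over 58 s, if anything falls off the work surface, if the arm or the gripper's body presses on something with over 40 N, if the wrist force passes 120 N, or if a joint passes its speed limit or range.

## Working session

There is one attempt and no reset: what is moved stays moved. The work goes in short steps, Python scripts to look and compute and a shell command to move; the robot and the scene stay as the last step left them, time stands still between calls to the robot, and variables do not carry over. Pictures are saved under pics/ and viewed, at most 10 in all, crops included, and the job is handed in when it is done.

```bash
mkdir -p pics; ls; python3 - <<'E'
from workcell import sensors, imaging, ctrl
import cv2, numpy as np
s=sensors.get_state(); print({k:np.round(v,3).tolist() for k,v in s.items()}, ctrl.grip_depth)
for n in("scene","top"):
    im=imaging.snapshot(n); cv2.imwrite(f"pics/{n}0.png",im[:,:,::-1])
    c=imaging.get_calibration(n); print(n,{k:np.round(v,3).tolist() for k,v in c.items()})
print(imaging.get_calibration("wrist"))
E
```

```text
pics
{'time_s': 0.0, 'joint_pos': [1.14, 0.151, 1.438, -0.0, 1.554, -0.134], 'joint_velocities': [-0.0, -0.001, -0.002, -0.001, 0.0, 0.001], 'joint_torque': [0.001, -71.306, -57.087, -0.0, 0.009, 0.0], 'tcp_pos': [168.088, 549.643, 230.702], 'orientation': [-0.464, -3.107, 0.002], 'ft_force': [0.236, -0.021, 0.189], 'ft_torque': [0.012, 0.031, 0.036], 'gripper_force': 0.0, 'gripper_width': 85.545} 18.700000000000003
scene {'mtx': [[404.402, 0.0, 255.069], [0.0, 404.402, 192.414], [0.0, 0.0, 1.0]], 'dist': [0.034, 0.0, 0.0, 0.0, 0.0], 'camera_from_world': [[-0.875, -0.483, -0.011, 541.637], [0.343, -0.637, 0.69, -215.749], [-0.341, 0.601, 0.723, -1394.954], [0.0, 0.0, 0.0, 1.0]]}
top {'mtx': [[474.357, 0.0, 253.571], [0.0, 474.357, 192.485], [0.0, 0.0, 1.0]], 'dist': [0.019, 0.0, 0.0, 0.0, 0.0], 'camera_from_world': [[-0.341, -0.94, -0.005, 274.797], [0.738, -0.271, 0.618, -447.466], [-0.582, 0.207, 0.786, -1720.743], [0.0, 0.0, 0.0, 1.0]]}
{'mtx': array([[270.63733708,   0.        , 255.80680391],
       [  0.        , 270.63733708, 188.47235454],
       [  0.        ,   0.        ,   1.        ]]), 'dist': array([0.01147962, 0.        , 0.        , 0.        , 0.        ]), 'hand_eye': array([[ 5.21703548e-04,  9.46338839e-01,  3.23175693e-01,
         8.35729252e+01],
       [ 9.99999851e-01, -4.41501519e-04, -3.21476638e-04,
         9.56916107e-01],
       [-1.61543269e-04,  3.23175813e-01, -9.46338929e-01,
        -1.42248095e+02],
       [ 0.00000000e+00,  0.00000000e+00,  0.00000000e+00,
         1.00000000e+00]])}
```

```bash
python3 - <<'E'
import cv2
for n in("scene","top"):
    cv2.imwrite(f"pics/{n}0b.png",cv2.resize(cv2.imread(f"pics/{n}0.png"),(800,600),interpolation=cv2.INTER_CUBIC))
E
```

```text
(no output)
```

View pics/top0b.png

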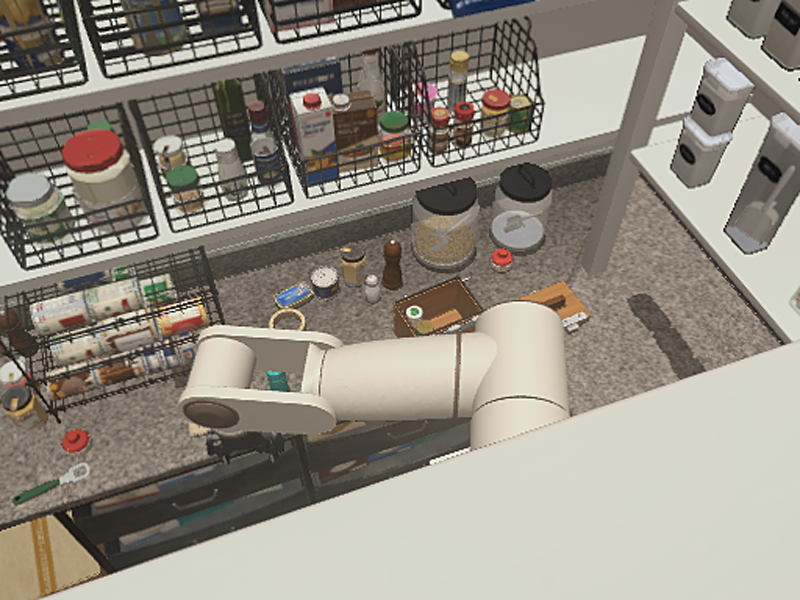

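View pics/scene0b.png

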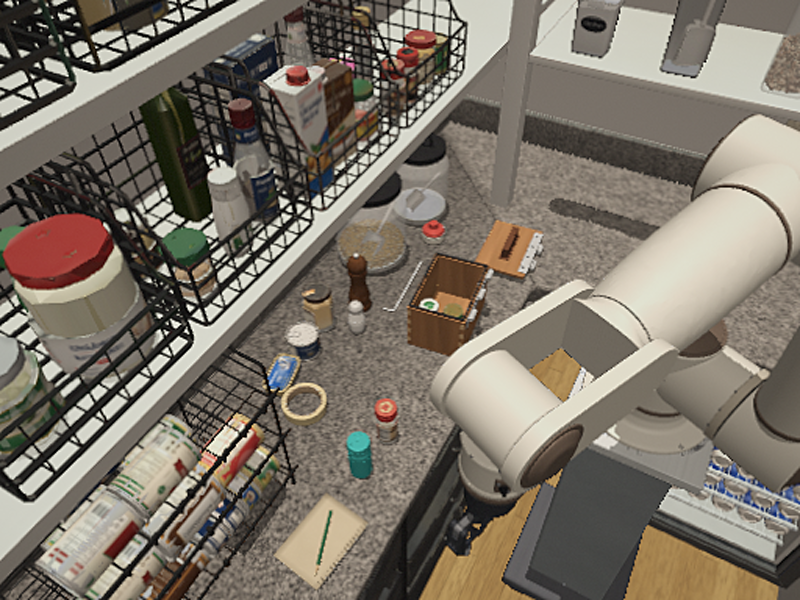

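The top view shows the box at (437,310) and the lid at (550,310), with the jar hidden by the arm. In the scene view (800 px) these could be taken for the jar:
- Red-cap jar at (386,418).
- Turquoise look-alike at (359,455).
- Nut jar with a brown cap at (317,305).
- Red and white timer at (433,229).

By the description I choose (386,418).

```bash
cat > h.py <<'E'
from workcell import sensors, imaging
import cv2, numpy as np
from scipy.spatial.transform import Rotation as R
def pose():
    s=sensors.get_state(); T=np.eye(4); T[:3,:3]=R.from_rotvec(s["orientation"]).as_matrix(); T[:3,3]=s["tcp_pos"]; return T
def wfc(n,T=None):  # world from camera
    c=imaging.get_calibration(n)
    return T@c["hand_eye"] if n=="wrist" else np.linalg.inv(c["camera_from_world"])
def ray(n,uv,T=None):
    c=imaging.get_calibration(n); p=cv2.undistortPoints(np.array(uv,float).reshape(-1,1,2),c["mtx"],c["dist"])[:,0]
    d=np.c_[p[:,0],-p[:,1],-np.ones(len(p))]; M=wfc(n,T); return M[:3,3],d@M[:3,:3].T
def onz(n,uv,z,T=None):
    o,d=ray(n,uv,T); return o+d*((z-o[2])/d[:,2])[:,None]
def proj(n,P,T=None):
    c=imaging.get_calibration(n); M=np.linalg.inv(wfc(n,T)); q=np.atleast_2d(P)@M[:3,:3].T+M[:3,3]; q=q*[1,-1,-1]
    return cv2.projectPoints(q,np.zeros(3),np.zeros(3),c["mtx"],np.array(c["dist"]))[0][:,0]
def snap(name):
    T=pose(); im=imaging.snapshot("wrist"); cv2.imwrite(f"pics/{name}.png",im[:,:,::-1]); np.save(f"pics/{name}.npy",T); return im,T
def tool(dworld,T=None):
    T=pose() if T is None else T; return T[:3,:3].T@np.array(dworld)/10  # cm in tool axes
E
python3 - <<'E'
from h import *
f=lambda n,l,z: print(n,z,np.round(onz(n,np.array(l)*.64,z),0).tolist())
f("scene",[[386,405]],106)
f("scene",[[359,440]],106)
f("scene",[[433,257],[492,268],[466,335],[409,318]],130)   # box rim corners
f("scene",[[492,221],[543,233],[529,276],[476,262],[509,243]],25)
f("scene",[[390,310],[420,262]],3)
f("top",[[395,300],[466,279],[482,300],[400,325]],130)
f("scene",[[317,293]],112);f("scene",[[357,303]],90)
im=cv2.imread("pics/scene0.png"); c=im[235:310,205:270]; cv2.imwrite("pics/crop0.png",cv2.resize(c,None,fx=7,fy=7,interpolation=cv2.INTER_CUBIC))
h=cv2.cvtColor(im,cv2.COLOR_BGR2HSV); m=((h[...,0]<8)|(h[...,0]>172))&(h[...,1]>140)&(h[...,2]>90); m[:235]=0;m[310:]=0;m[:,:205]=0;m[:,270:]=0
ys,xs=np.nonzero(m); print(xs.min(),xs.max(),ys.min(),ys.max(),len(xs)); 
print(tool([1,0,0]),pose()[:3,:3].round(3))
E
```

```text
scene 106 [[454.0, 348.0, 106.0]]
scene 106 [[460.0, 442.0, 106.0]]
scene 130 [[557.0, -64.0, 130.0], [416.0, -95.0, 130.0], [383.0, 124.0, 130.0], [514.0, 139.0, 130.0]]
scene 25 [[527.0, -381.0, 25.0], [383.0, -398.0, 25.0], [356.0, -220.0, 25.0], [497.0, -204.0, 25.0], [450.0, -316.0, 25.0]]
scene 3 [[623.0, 37.0, 3.0], [638.0, -156.0, 3.0]]
top 130 [[537.0, 100.0, 130.0], [539.0, -99.0, 130.0], [460.0, -110.0, 130.0], [457.0, 116.0, 130.0]]
scene 112 [[748.0, 157.0, 112.0]]
scene 90 [[661.0, 123.0, 90.0]]
240 253 255 269 112
[-9.56277363e-02  2.92460904e-02 -4.74659384e-05] [[-0.956  0.292 -0.   ]
 [ 0.292  0.956 -0.001]
 [ 0.    -0.001 -1.   ]]
```

View pics/crop0.png

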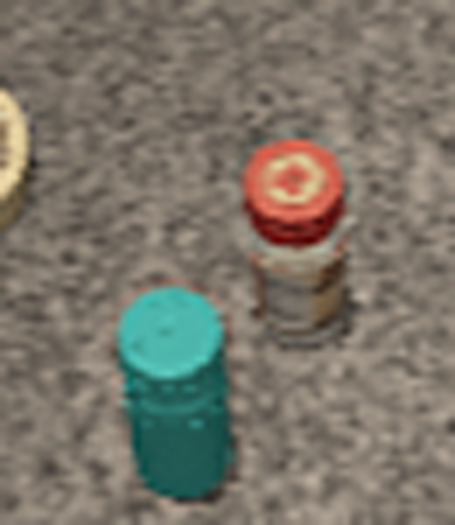

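The crop confirms it: an upright glass jar with a red cap, cap centre at about (247,261) in the raw image. The turquoise one sits lower left. I'll move above the jar and turn the jaws towards the box's x.

```bash
python3 -m creep '[-32,-8,-7,64,1,-32,-8,-7,64,1,-32,-8,-7,64,1,-32,-8,-7,64,1,-32,-8,-7,64,1,-32,-8,-7,64,1,-32,-8,-7,64,1,-32,-8,-7,64,1]' 
python3 -m creep '[0,0,0,7,1,0,0,0,7,1]'
python3 - <<'E'
from h import *
im,T=snap("w1"); print(T.round(3))
im2=imaging.snapshot("top"); cv2.imwrite("pics/top1.png",im2[:,:,::-1])
h=cv2.cvtColor(im,cv2.COLOR_RGB2HSV); m=(((h[...,0]<8)|(h[...,0]>172))&(h[...,1]>130)&(h[...,2]>80)).astype(np.uint8)
n,l,st,c=cv2.connectedComponentsWithStats(m)
for i in range(1,n):
    if st[i,4]>60: print(st[i],c[i],onz("wrist",[c[i]],106,T))
a=cv2.resize(im[:,:,::-1],(512,384)); b=cv2.resize(im2[150:250,180:400,::-1],(800,364))
cv2.imwrite("pics/v1.png",np.vstack([np.hstack([cv2.resize(a,(400,300)),np.zeros((300,400,3),np.uint8)]),b[:300]]) if 0 else a)
E
```

```text
time_s: 0.77
tcp_pos: [449.0, 380.2, 300.7]
orientation: [-1.905, -2.498, 0.001]
ft_force: [-0.1, 1.4, -0.1]
gripper_width: 85.6
gripper_force: 0.0
time_s: 0.93
tcp_pos: [449.2, 380.4, 300.1]
orientation: [-2.058, -2.373, 0.001]
ft_force: [-0.2, 0.0, 0.1]
gripper_width: 85.4
gripper_force: 0.0
[[-1.41000e-01  9.90000e-01 -1.00000e-03  4.49159e+02]
 [ 9.90000e-01  1.41000e-01 -0.00000e+00  3.80395e+02]
 [-0.00000e+00 -1.00000e-03 -1.00000e+00  3.00076e+02]
 [ 0.00000e+00  0.00000e+00  0.00000e+00  1.00000e+00]]
[239 166  33  35 612] [254.89215686 182.02614379] [[451.20349048 358.77635    106.        ]]
[251 180  11  12 106] [255.41509434 185.40566038] [[452.53299548 354.28670168 106.        ]]
```

View pics/v1.png

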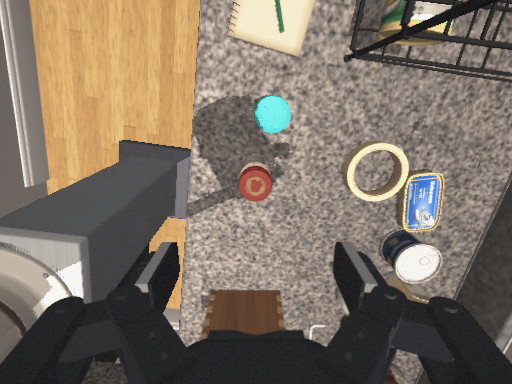

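The wrist view shows the red cap's logo centre at (255,185), which puts the jar at about (452,354). The turquoise one is at (273,115). I'll grasp the jar now.

```bash
python3 -m creep '[-2.7,0,0,0,1,-2.7,0,5,0,1,-2.7,0,9,0,1,-2.7,0,13,0,1,-2.7,0,16,0,1,-2.7,0,19,0,1,-2.7,0,21,0,1,-2.7,0,22.8,0,1]' 30
python3 -m creep '[0,0,0,0,1,0,0,0,0,0.4,0,0,0,0,0.3,0,0,0,0,0.3,0,0,0,0,0.3,0,0,0,0,0.3,0,0,0,0,0.3,0,0,0,0,0.3]' 30
python3 - <<'E'
from h import *
im=imaging.snapshot("top"); cv2.imwrite("pics/top2.png",im[:,:,::-1])
im=imaging.snapshot("scene"); cv2.imwrite("pics/scene2.png",im[:,:,::-1])
E
```

```text
time_s: 1.7
tcp_pos: [449.6, 355.6, 70.4]
orientation: [-2.038, -2.39, 0.003]
ft_force: [-0.4, -0.0, 0.6]
gripper_width: 85.4
gripper_force: 0.0
time_s: 2.37
tcp_pos: [452.1, 355.5, 74.1]
orientation: [2.045, 2.384, 0.003]
ft_force: [-2.1, 0.4, 6.9]
gripper_width: 43.9
gripper_force: 29.7
```

```bash
python3 -m creep '[0,0,-2,0,0.3,0,0,-5,0,0.3,0,0,-9,0,0.3,0,0,-13,0,0.3,0,0,-17,0,0.3,0,0,-21,0,0.3,0,0,-25,0,0.3,0,0,-25,0,0.3]'
python3 -m creep '[-3,0,0,0,0.3,-7,-1,0,0,0.3,-11,-2,0,0,0.3,-15,-2,0,0,0.3,-19,-3,0,0,0.3,-23,-3,0,0,0.3,-27,-4,0,0,0.3,-31,-4,0,0,0.3]'
python3 -m creep '[-4,-0.5,0,0,0.3,-8,-1,0,0,0.3,-11,-1.5,0,0,0.3,-11,-1.5,0,0,0.3,-11,-1.5,0,0,0.3]'
python3 - <<'E'
from h import *
im,T=snap("w2"); print(T.round(3), sensors.get_state()["gripper_width"])
im=imaging.snapshot("top"); cv2.imwrite("pics/top3.png",im[:,:,::-1])
im=imaging.snapshot("scene"); cv2.imwrite("pics/scene3.png",im[:,:,::-1])
E
```

```text
time_s: 3.13
tcp_pos: [452.4, 355.5, 331.7]
orientation: [2.043, 2.381, 0.017]
ft_force: [0.1, 0.5, 0.1]
gripper_width: 43.4
gripper_force: 31.2
time_s: 3.8
tcp_pos: [457.7, 40.8, 323.6]
orientation: [2.045, 2.383, 0.001]
ft_force: [0.3, 0.4, -1.3]
gripper_width: 43.9
gripper_force: 31.1
time_s: 4.22
tcp_pos: [460.6, -69.8, 323.0]
orientation: [2.049, 2.38, 0.0]
ft_force: [0.2, 0.3, -1.1]
gripper_width: 43.7
gripper_force: 31.1
[[-1.49000e-01  9.89000e-01  1.00000e-03  4.60559e+02]
 [ 9.89000e-01  1.49000e-01 -0.00000e+00 -6.98090e+01]
 [-0.00000e+00  1.00000e-03 -1.00000e+00  3.22969e+02]
 [ 0.00000e+00  0.00000e+00  0.00000e+00  1.00000e+00]] 43.84431088868538
```

View pics/w2.png

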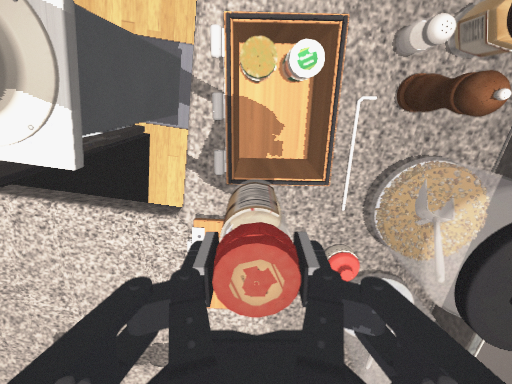

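The wrist view shows the jar held by its cap at (256,270). The box rim's corners are at about (227,12), (348,14), (328,184) and (229,184), with the free half at the bottom and the knuckles on the left. I'll enlarge it for precise corners.

```bash
python3 - <<'E'
from h import *
T=np.load("pics/w2.npy"); im=cv2.imread("pics/w2.png")
c=im[2:194,200:360]; cv2.imwrite("pics/crop2.png",cv2.resize(c,(500,600),interpolation=cv2.INTER_CUBIC))
p=onz("wrist",[[226,12],[348,14],[328,184.5],[228.5,184]],128,T); print(p.round(1),p.mean(0))
E
```

```text
[[404.1  92.7 128. ]
 [533.9 110.3 128. ]
 [558.2 -80.8 128. ]
 [429.3 -99.5 128. ]] [481.37385129   5.67930322 128.        ]
```

View pics/crop2.png

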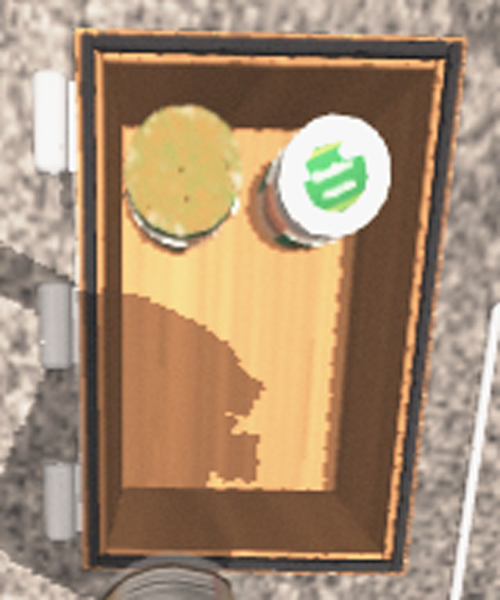

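```bash
cat >> h.py <<'E'
def rigid2(model,pts):
    m,p=np.array(model,float),np.array(pts,float); mc,pc=m.mean(0),p.mean(0); H=(m-mc).T@(p-pc)
    a=np.arctan2(H[0,1]-H[1,0],H[0,0]+H[1,1]); Rm=np.array([[np.cos(a),-np.sin(a)],[np.sin(a),np.cos(a)]])
    return Rm,pc-Rm@mc,np.degrees(a),np.linalg.norm(p-(m@Rm.T+pc-Rm@mc),axis=1)
E
python3 - <<'E'
from h import *
T=np.load("pics/w2.npy")
P=onz("wrist",[[224.3,11.3],[348.5,14.2],[329.3,185.4],[228.5,184.1]],128,T)[:,:2]
Rm,t,a,e=rigid2([[-68,98],[68,98],[68,-98],[-68,-98]],P); print(P.round(1),t,a,e)
g=Rm@[0,-36]+t; print("target",g, tool([*(g-T[:2,3]),0],T)*10)
ty=np.degrees(np.arctan2(T[1,1],T[0,1])); print("tool y angle",ty)
E
```

```text
[[402.2  93.1]
 [534.5 110.2]
 [560.2 -81.7]
 [429.3 -99.6]] [481.54793702   5.47147785] 7.726056520381595 [1.30345079 1.99747567 2.09236133 2.27266117]
target [486.38766337 -30.20172006] [3.53304111e+01 3.14264499e+01 5.83546066e-03]
tool y angle 8.54430720716959
```

```bash
python3 -m creep '[3.5,3.1,0,1,0.3,3.5,3.1,4,1,0.3,3.5,3.1,8,1,0.3,3.5,3.1,12,1,0.3,3.5,3.1,15,1,0.3,3.5,3.1,18,1,0.3,3.5,3.1,20,1,0.3,3.5,3.1,21,1,0.3]'
python3 -m creep '[0,0,1,0,0.3,0,0,1.5,0,0.3,0,0,2,0,0.3,0,0,2.3,0,0.3,0,0,2.3,0,0.3,0,0,2.3,0,0.3]'
```

```text
time_s: 5.03
tcp_pos: [485.0, -27.7, 110.1]
orientation: [-2.063, -2.366, 0.002]
ft_force: [-0.1, 0.1, -0.6]
gripper_width: 43.9
gripper_force: 31.3
time_s: 5.53
tcp_pos: [486.4, -29.3, 90.0]
orientation: [2.067, 2.365, 0.0]
ft_force: [0.7, 0.0, -0.1]
gripper_width: 43.6
gripper_force: 31.3
```

Next I'll go down in small steps until it touches the floor.

```bash
python3 -m creep '[0,0,0.2,0,0.3,0,0,0.4,0,0.3,0,0,0.5,0,0.3,0,0,0.5,0,0.3]'
python3 -m creep '[0,0,0.1,0,0.3,0,0,0.2,0,0.3,0,0,0.2,0,0.3]'
python3 -m creep '[0,0,0.1,0,0.3,0,0,0.2,0,0.3,0,0,0.2,0,0.3]'
```

```text
time_s: 5.87
tcp_pos: [486.0, -29.2, 84.3]
orientation: [-2.067, -2.365, 0.0]
ft_force: [-0.1, -0.0, -1.2]
gripper_width: 43.8
gripper_force: 31.3
time_s: 6.12
tcp_pos: [486.1, -29.2, 82.3]
orientation: [-2.067, -2.365, 0.0]
ft_force: [0.7, -0.1, -1.7]
gripper_width: 43.8
gripper_force: 31.3
time_s: 6.37
tcp_pos: [486.5, -29.4, 82.0]
orientation: [2.066, 2.365, 0.0]
ft_force: [-8.2, 0.1, 22.5]
gripper_width: 43.6
gripper_force: 33.6
```

The jar touches the floor at about 81. I'll relieve 2 mm, open to 0.72, and go straight up.

```bash
python3 -m creep '[0,0,-0.2,0,0.3,0,0,-0.2,0,0.5,0,0,-0.2,0,0.68,0,0,-0.2,0,0.72,0,0,-0.2,0,0.72,0,0,-0.2,0,0.72,0,0,-0.2,0,0.72,0,0,-0.2,0,0.72]'
python3 -m creep '[0,0,-1,0,0.72,0,0,-3,0,0.72,0,0,-6,0,0.72,0,0,-10,0,0.72,0,0,-14,0,0.72,0,0,-18,0,1,0,0,-22,0,1,0,0,-24,0,1]'
python3 - <<'E'
from h import *
T=pose()
# view spot for the lid: TCP so that bar (~445,-300) sits at tool x +20
print(tool([445-T[0,3],-320-T[1,3],0],T))
E
```

```text
time_s: 7.03
tcp_pos: [486.1, -29.2, 82.4]
orientation: [-2.067, -2.366, 0.0]
ft_force: [0.5, -0.1, -0.5]
gripper_width: 61.5
gripper_force: 0.0
time_s: 7.7
tcp_pos: [486.2, -29.2, 328.3]
orientation: [2.064, 2.362, 0.004]
ft_force: [-0.1, -0.1, 0.6]
gripper_width: 85.2
gripper_force: 0.0
[-2.82652289e+01 -7.98366439e+00  1.65548610e-02]
```

```bash
python3 - <<'E'
from h import *
im,T=snap("w3"); print(T.round(3))
E
python3 -m creep '[-4,-1,0,0,1,-8,-2,0,0,1,-12,-3,0,0,1,-16,-4,0,0,1,-20,-6,0,0,1,-24,-7,0,0,1,-28,-8,0,0,1,-28,-8,0,0,1]'
python3 -m creep '[0,0,0,0,1,0,0,0,0,1,0,0,0,0,1]'
python3 - <<'E'
from h import *
im,T=snap("w4"); print(T.round(3))
a=cv2.imread("pics/w3.png")[40:310,190:370]; b=im[20:290,150:380,::-1]
cv2.imwrite("pics/v3.png",np.hstack([cv2.resize(a,(360,540),interpolation=cv2.INTER_CUBIC),cv2.resize(b,(436,512),interpolation=cv2.INTER_CUBIC)[:,:] if 0 else cv2.resize(b[:,:220],(440,540),interpolation=cv2.INTER_CUBIC)]))
E
```

```text
[[-1.34000e-01  9.91000e-01  5.00000e-03  4.86225e+02]
 [ 9.91000e-01  1.34000e-01 -1.00000e-03 -2.91960e+01]
 [-2.00000e-03  5.00000e-03 -1.00000e+00  3.28305e+02]
 [ 0.00000e+00  0.00000e+00  0.00000e+00  1.00000e+00]]
time_s: 8.42
tcp_pos: [442.7, -322.8, 322.0]
orientation: [-2.072, -2.36, 0.002]
ft_force: [-0.3, 0.8, -0.9]
gripper_width: 85.6
gripper_force: 0.0
time_s: 8.67
tcp_pos: [444.6, -316.3, 323.0]
orientation: [2.066, 2.366, 0.0]
ft_force: [-0.2, 0.1, 0.0]
gripper_width: 85.3
gripper_force: 0.0
[[-1.35000e-01  9.91000e-01  0.00000e+00  4.44580e+02]
 [ 9.91000e-01  1.35000e-01 -0.00000e+00 -3.16336e+02]
 [-0.00000e+00  0.00000e+00 -1.00000e+00  3.23045e+02]
 [ 0.00000e+00  0.00000e+00  0.00000e+00  1.00000e+00]]
```

View pics/v3.png

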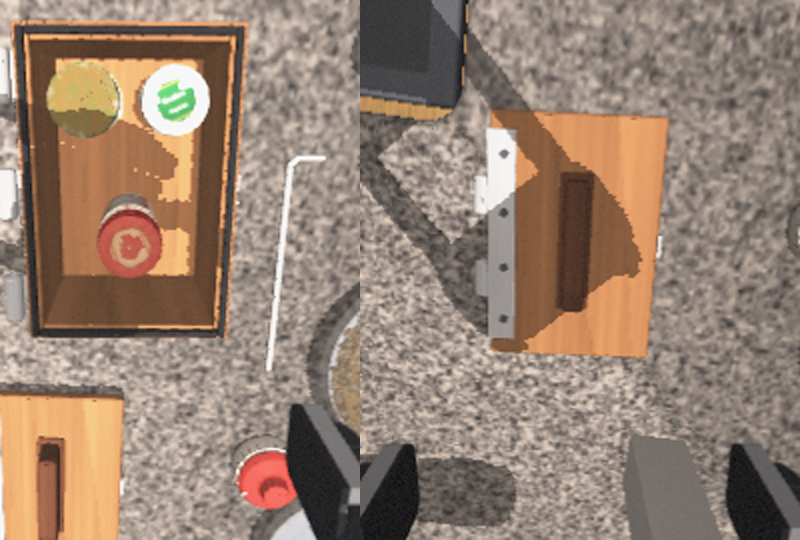

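Left crop (w3): the jar stands upright in the free half, with the box rim's corners at about (197,51), (312,51), (302,208) and (206,208) in the raw image. Right crop (w4): the lid plate is at about (214,75), (304,78), (292,198) and (215,195), and the bar at (252..266, 106..175).

```bash
python3 - <<'E'
from h import *
def fit(n,px,z,hx,hy,off=(0,0)):
    T=np.load(f"pics/{n}.npy"); P=onz("wrist",px,z,T)[:,:2]
    Rm,t,a,e=rigid2([[-hx,hy],[hx,hy],[hx,-hy],[-hx,-hy]],P)
    s=[np.linalg.norm(P[i]-P[(i+1)%4]).round(1) for i in range(4)]
    print(n,z,"c",t.round(1),"yaw",a.round(2),"e",e.round(1),"sides",s); return t,a
fit("w3",[[197,51],[312.5,51],[302.5,208.5],[206.5,208]],128,68,98)
fit("w2",[[224.3,11.3],[348.5,14.2],[329.3,185.4],[228.5,184.1]],128,68,98)
fit("w4",[[214,75.5],[304,78.5],[292.5,198.5],[215,195]],25,68,98)
t,a=fit("w4",[[252.5,106],[266.5,106.5],[262.5,175.5],[249.5,174.5]],57,9,50)
T=pose(); print(tool([*(t-T[:2,3]),0],T), T[:3,3])
E
```

```text
w3 128 c [481.4   5.6] yaw 7.55 e [2.8 2.6 2.3 2.6] sides [np.float64(131.2), np.float64(194.3), np.float64(131.6), np.float64(193.1)]
w2 128 c [481.5   5.5] yaw 7.73 e [1.3 2.  2.1 2.3] sides [np.float64(133.4), np.float64(193.6), np.float64(132.1), np.float64(194.6)]
w4 25 c [ 443.7 -301.3] yaw 5.37 e [2.5 1.  1.5 2.2] sides [np.float64(135.5), np.float64(193.7), np.float64(134.7), np.float64(191.3)]
w4 57 c [ 445.2 -297.3] yaw 4.98 e [1.8 2.  2.3 1.7] sides [np.float64(20.2), np.float64(103.6), np.float64(20.4), np.float64(102.7)]
[ 1.86033881e+00  3.10872482e-01 -7.58218409e-04] [ 444.67262799 -316.19088051  323.09701632]
```

```bash
python3 -m creep '[1.7,0.2,0,2.5,1,1.7,0.2,4,2.5,1,1.7,0.2,8,2.5,1,1.7,0.2,12,2.5,1,1.7,0.2,16,2.5,1,1.7,0.2,20,2.5,1,1.7,0.2,23,2.5,1,1.7,0.2,26,2.5,1]' 60
python3 -m creep '[0,0,1,0,1,0,0,2,0,1,0,0,2.5,0,1,0,0,2.8,0,1,0,0,3.1,0,0.8,0,0,3.1,0,0.6,0,0,3.1,0,0.5,0,0,3.1,0,0.5]'
python3 -m creep '[0,0,0,0,0.4,0,0,0,0,0.3,0,0,0,0,0.2,0,0,0,0,0.1,0,0,0,0,0.1,0,0,0,0,0.1,0,0,0,0,0.1,0,0,0,0,0.1]' 60
python3 - <<'E'
from h import *
im,T=snap("w5"); print(T.round(4))
cv2.imwrite("pics/v5.png",cv2.resize(im[:,:,::-1],(800,600),interpolation=cv2.INTER_CUBIC))
E
```

```text
time_s: 9.38
tcp_pos: [444.2, -298.8, 61.2]
orientation: [2.116, 2.322, -0.0]
ft_force: [0.7, -0.3, -0.4]
gripper_width: 85.5
gripper_force: 0.0
time_s: 10.05
tcp_pos: [444.3, -300.6, 32.2]
orientation: [2.118, 2.319, -0.0]
ft_force: [0.5, 0.3, 0.1]
gripper_width: 42.7
gripper_force: 0.0
time_s: 10.72
tcp_pos: [444.1, -300.4, 31.9]
orientation: [2.118, 2.32, -0.0]
ft_force: [-2.6, 0.5, 5.1]
gripper_width: 17.0
gripper_force: 58.5
[[-9.060000e-02  9.959000e-01  2.000000e-04  4.441235e+02]
 [ 9.959000e-01  9.060000e-02 -4.000000e-04 -3.004045e+02]
 [-4.000000e-04  1.000000e-04 -1.000000e+00  3.191420e+01]
 [ 0.000000e+00  0.000000e+00  0.000000e+00  1.000000e+00]]
```

View pics/v5.png

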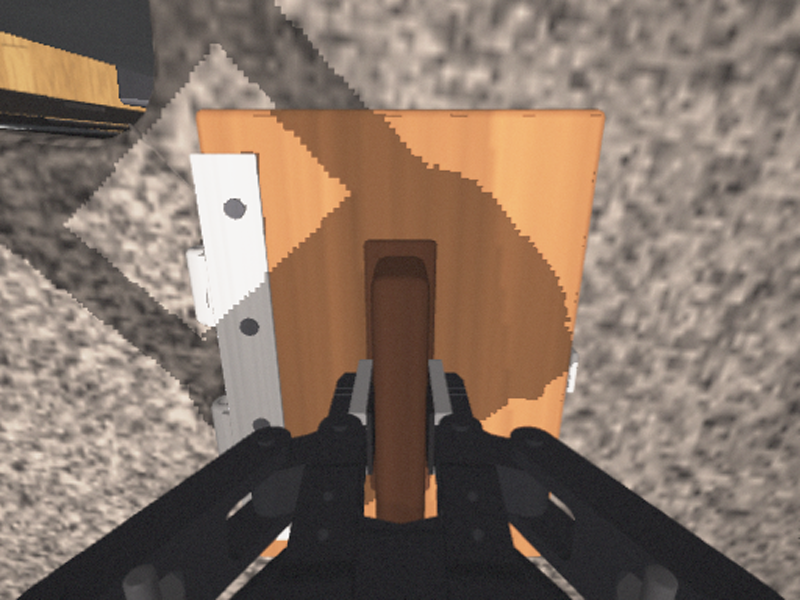

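The bar is between the pads, and the lid's camera-side plate edge runs from (197,111) to (604,110) in the 800-px view. I'll work out the lid's position in the tool.

```bash
python3 - <<'E'
from h import *
T=np.load("pics/w5.npy")
P=onz("wrist",np.array([[197,111],[604,110]])*.64,25,T)
L=(P-T[:3,3])@T[:3,:3]; print(L.round(2), np.linalg.norm(P[0]-P[1]))
print("tool y angle",np.degrees(np.arctan2(T[1,1],T[0,1])), "edge angle",np.degrees(np.arctan2(*(P[1]-P[0])[1::-1])))
c=L.mean(0); print("lid centre in tool x,y:",c[0]-98,c[1])
E
```

```text
[[ 95.96 -65.46   6.87]
 [ 96.33  66.04   6.88]] 131.5037121111009
tool y angle 5.1983179589341395 edge angle 5.359805755941746
lid centre in tool x,y: -1.8513659304261125 0.2892550454412941
```

```bash
python3 -m creep '[0,0,-1,0,0.1,0,0,-3,0,0.1,0,0,-6,0,0.1,0,0,-9,0,0.1,0,0,-13,0,0.1,0,0,-17,0,0.1,0,0,-20,0,0.1,0,0,-20,0,0.1]' 80
python3 -m creep '[2,0.4,0,-0.5,0.1,5,1,0,-1,0.1,9,2,0,-2,0.1,13,3,0,-2.4,0.1,17,4,0,-2.4,0.1,21,5,0,-2.4,0.1,25,5.5,0,-2.4,0.1,28,6,0,-2.4,0.1]'
python3 -m creep '[1,0.3,0,0,0.1,2,0.5,0,0,0.1,2.2,0.5,0,0,0.1,2.2,0.5,0,0,0.1,2.2,0.5,0,0,0.1]'
python3 - <<'E'
from h import *
im,T=snap("w6"); print(T.round(4), tool([481.6-T[0,3],6.5-T[1,3],0],T))
print("yaw",np.degrees(np.arctan2(T[1,1],T[0,1])),sensors.get_state()["gripper_force"])
E
```

```text
time_s: 11.43
tcp_pos: [445.3, -301.3, 238.6]
orientation: [2.112, 2.313, -0.0]
ft_force: [0.5, -1.0, -2.8]
gripper_width: 16.5
gripper_force: 78.9
time_s: 12.1
tcp_pos: [477.7, -13.1, 231.2]
orientation: [-2.068, -2.364, 0.0]
ft_force: [0.6, -0.8, -3.4]
gripper_width: 16.5
gripper_force: 78.7
time_s: 12.52
tcp_pos: [480.4, 5.6, 231.3]
orientation: [-2.07, -2.363, 0.001]
ft_force: [-0.2, -0.3, -4.3]
gripper_width: 16.6
gripper_force: 78.5
[[-1.315000e-01  9.913000e-01 -5.000000e-04  4.804382e+02]
 [ 9.913000e-01  1.315000e-01 -4.000000e-04  5.575400e+00]
 [-3.000000e-04 -5.000000e-04 -1.000000e+00  2.313097e+02]
 [ 0.000000e+00  0.000000e+00  0.000000e+00  1.000000e+00]] [ 7.63808128e-02  1.27323122e-01 -8.72004531e-05]
yaw 7.554266653842009 78.54485034942627
```

```bash
python3 - <<'E'
from h import *
for n in("w5","w6"):
    im=cv2.imread(f"pics/{n}.png"); h=cv2.cvtColor(im,cv2.COLOR_BGR2HSV)
    m=(h[...,0]<22)&(h[...,1]>110)
    m[:50]=0; m[:,:100]=0; m[:,400:]=0
    for r in (80,90): 
        xs=np.nonzero(m[r])[0]; print(n,r,xs.min(),xs.max())
    for c in (150,250,350):
        print(c,np.nonzero(m[:,c])[0].min())
cv2.imwrite("pics/v6.png",cv2.resize(cv2.imread("pics/w6.png"),(800,600),interpolation=cv2.INTER_CUBIC))
E
```

```text
w5 80 126 385
w5 90 128 384
150 70
250 70
350 70
w6 80 126 386
w6 90 128 384
150 50
250 70
350 70
```

View pics/v6.png

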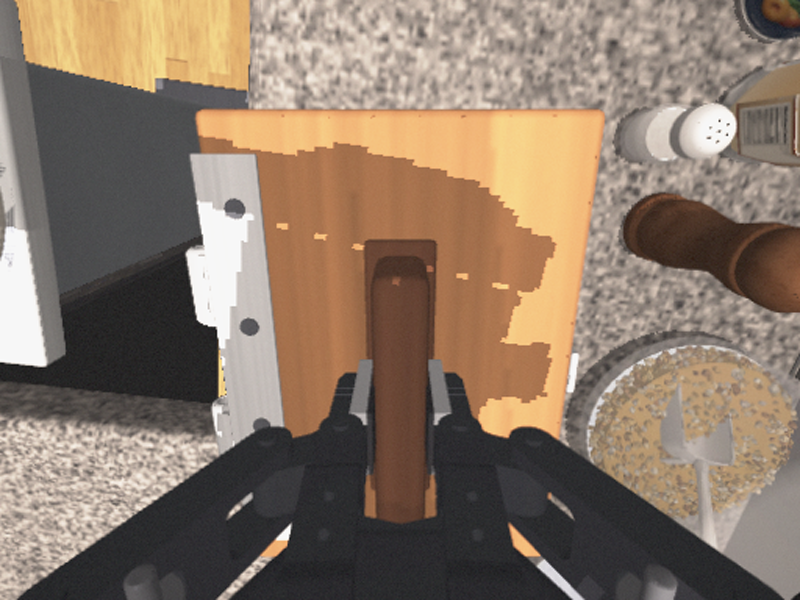

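The lid has not shifted in the grip: its plate edge is in the same pixels, (197,111) to (604,110), and the box is hidden beneath it. I'll correct by (0.08, 0.12) cm and go down to just above contact.

```bash
python3 -m creep '[0.08,0.12,1,0,0.1,0.08,0.12,3,0,0.1,0.08,0.12,5,0,0.1,0.08,0.12,6.3,0,0.1,0.08,0.12,6.7,0,0.1,0.08,0.12,6.7,0,0.1,0.08,0.12,6.7,0,0.1,0.08,0.12,6.7,0,0.1]'
python3 -m creep '[0,0,0.1,0,0.1,0,0,0.2,0,0.1,0,0,0.3,0,0.1,0,0,0.4,0,0.1,0,0,0.5,0,0.1,0,0,0.5,0,0.1]'
```

```text
time_s: 13.23
tcp_pos: [482.0, 7.2, 165.4]
orientation: [2.069, 2.363, 0.001]
ft_force: [-0.2, -0.4, -3.7]
gripper_width: 16.5
gripper_force: 78.4
time_s: 13.73
tcp_pos: [481.5, 7.4, 159.3]
orientation: [-2.069, -2.364, 0.0]
ft_force: [-0.4, 0.5, -3.3]
gripper_width: 16.4
gripper_force: 78.5
```

```bash
python3 -m creep '[-0.08,0,0,0,0.1,-0.08,0,0.1,0,0.1,-0.08,0,0.2,0,0.1,-0.08,0,0.3,0,0.1,-0.08,0,0.3,0,0.1]'
python3 -m creep '[0,0,0.1,0,0.1,0,0,0.2,0,0.1,0,0,0.2,0,0.1]'
```

```text
time_s: 14.15
tcp_pos: [481.6, 6.6, 156.2]
orientation: [-2.069, -2.364, 0.0]
ft_force: [1.0, 0.5, -3.5]
gripper_width: 16.6
gripper_force: 78.5
time_s: 14.4
tcp_pos: [481.6, 6.6, 154.3]
orientation: [-2.069, -2.364, 0.0]
ft_force: [-0.7, 0.3, -4.2]
gripper_width: 16.5
gripper_force: 78.5
```

No side force so far. The free seal should touch near 152.

```bash
python3 -m creep '[0,0,0.1,0,0.1,0,0,0.2,0,0.1,0,0,0.2,0,0.1]'
python3 -m creep '[0,0,0.1,0,0.1,0,0,0.1,0,0.1,0,0,0.1,0,0.1]'
python3 -m creep '[0,0,0.1,0,0.1,0,0,0.1,0,0.1,0,0,0.1,0,0.1]'
```

```text
time_s: 14.65
tcp_pos: [481.6, 6.6, 152.3]
orientation: [-2.069, -2.364, 0.0]
ft_force: [-0.1, 0.1, -4.4]
gripper_width: 16.4
gripper_force: 78.5
time_s: 14.9
tcp_pos: [481.7, 6.6, 151.8]
orientation: [2.069, 2.364, 0.0]
ft_force: [-3.1, 0.1, 2.1]
gripper_width: 16.4
gripper_force: 79.5
time_s: 15.15
tcp_pos: [481.7, 6.6, 150.6]
orientation: [2.069, 2.364, 0.0]
ft_force: [-2.9, 0.2, 3.0]
gripper_width: 16.4
gripper_force: 79.7
```

The seal touches at about 151.7 with a jump of about 6 N, as described. I'll press on.

```bash
python3 -m creep '[0,0,0.1,0,0.1,0,0,0.2,0,0.1,0,0,0.2,0,0.1]'
python3 -m creep '[0,0,0.1,0,0.1,0,0,0.1,0,0.1,0,0,0.1,0,0.1]'
python3 -m creep '[0,0,0.05,0,0.1,0,0,0.05,0,0.1,0,0,0.05,0,0.1]'
```

```text
time_s: 15.4
tcp_pos: [481.7, 6.6, 148.5]
orientation: [2.069, 2.364, -0.0]
ft_force: [-3.2, 0.2, 5.8]
gripper_width: 16.6
gripper_force: 79.8
time_s: 15.65
tcp_pos: [481.7, 6.6, 147.6]
orientation: [2.069, 2.364, -0.0]
ft_force: [-2.9, 0.6, 5.2]
gripper_width: 16.8
gripper_force: 79.9
time_s: 15.9
tcp_pos: [481.7, 6.6, 147.2]
orientation: [2.069, 2.364, 0.0]
ft_force: [-3.6, 1.2, 6.5]
gripper_width: 16.5
gripper_force: 79.9
```

```bash
python3 -m creep '[0,0,0.05,0,0.1,0,0,0.05,0,0.1,0,0,0.05,0,0.1]'
python3 -m creep '[0,0,0.03,0,0.1,0,0,0.03,0,0.1,0,0,0.03,0,0.1]'
```

```text
time_s: 16.15
tcp_pos: [481.7, 6.6, 147.0]
orientation: [2.069, 2.363, 0.0]
ft_force: [-6.4, 0.9, 11.0]
gripper_width: 16.7
gripper_force: 80.8
time_s: 16.4
tcp_pos: [481.8, 6.6, 147.0]
orientation: [2.069, 2.363, 0.0]
ft_force: [-8.2, 1.2, 14.8]
gripper_width: 16.6
gripper_force: 81.5
```

It is seated on the hard rim at 147.0 (predicted 146.9) with about 15 N. One last look.

```bash
python3 -m creep '[0,0,0,0,0.1,0,0,0,0,0.1,0,0,0,0,0.1,0,0,0,0,0.1]'; python3 - <<'E'
from h import *
im,T=snap("w7")
sc=imaging.snapshot("scene")
cv2.imwrite("pics/v7.png",np.hstack([cv2.resize(im[50:290,90:310,::-1],(495,540),interpolation=cv2.INTER_CUBIC),cv2.resize(sc[140:240,250:306,::-1],(302,540),interpolation=cv2.INTER_CUBIC)]))
E
```

```text
time_s: 16.73
tcp_pos: [481.8, 6.6, 147.0]
orientation: [2.069, 2.363, 0.0]
ft_force: [-7.8, 0.6, 15.8]
gripper_width: 16.5
gripper_force: 81.5
```

View pics/v7.png

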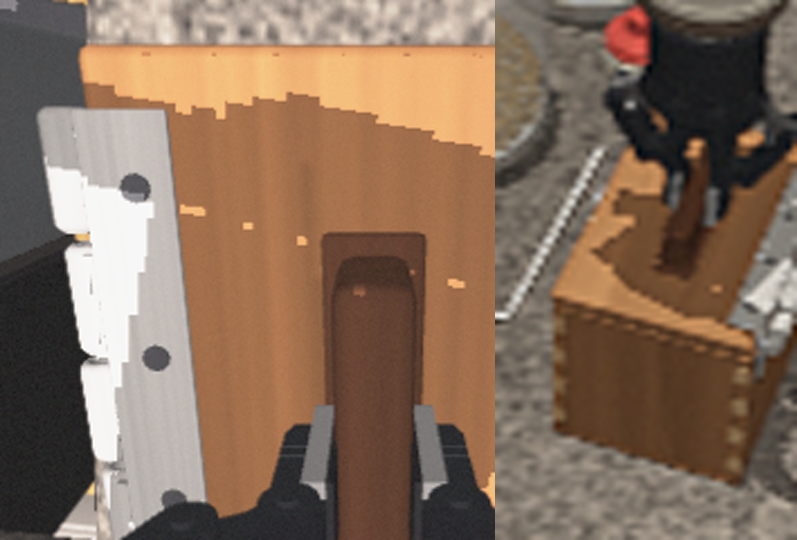

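The left crop shows the knuckles interleaved and in line at (60,170), (85,300) and (100,410), with even gaps. The right crop shows the lid flush on the box and still gripped.

```bash
python3 -c "
from workcell import close_job
print(close_job())"
```

```text
the job is handed in; nothing more can be done
None
```

The job is handed in at about 17 s: the red-capped jar stands upright in the free half of the box, and the lid is pressed onto the hard rim with about 16 N, knuckles interleaved, bar still gripped; no verdict was returned.

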